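# Pack a gearbox repair kit, heavy part lowest

## Robot

A 6-joint arm with a two-finger parallel gripper is mounted at the origin on the work surface. World frame = base frame: x ahead of the robot, y to its left, z up, the work surface at z = 0. Lengths are in m, angles in degrees, forces in N, time in s.
With the tool pointing down it reaches from about 0.25 to 0.725 m from the base axis. Payload 9.7 kg.
Tool frame: the origin (TCP) lies midway between the tips of the shut fingers; the grasp point (between the pads) lies 19 mm behind it; z points along the fingers, y is the line along which they close (so a half turn about z gives the same grasp; the last joint's range is limited). The gripper opens to 85 mm and grips with 20 to 120 N. Pads are 22 mm wide; open, the fingers measure 114 mm over their backs; the gripper's body (76 mm by 85 mm) begins 54 mm behind the grasp point. The pads swing forward as they close: fully open they stand 13 mm farther back than shut.
Start: joints at [75.63, 4.979, 10.078, 95.1, 0, 90], TCP at [0.136, 0.533, 0.231] pointing down, gripper open.
Joint ranges: [-179.16, 179.16], [-48.56, 103.87], [-65.8, 70.77], [-126.05, 130.52], [-82.76, 87.17], [-180, 180]. Speed limits (degrees/s): [127.2, 127.2, 147.25, 180, 180, 180].

## Interface

Orientations are given as [roll, pitch, yaw] about the fixed x, y, z axes, in that order (R = Rz(yaw) Ry(pitch) Rx(roll)).
In Python, from workcell import bot gives the robot as it stands.
- The arm moves only by the shell command python3 -m crank 'ROWS' [FORCE]. ROWS is JSON, a list of rows, each an object with "gripper": the finger opening in mm, from 0 to 85.4; "travel": the shift along the tool's x, y, z in mm, a list of three; "twist": the turn, a rotation vector about the tool's x, y, z in rad, a list of three. In form: [{"gripper": gripper, "travel": [tx, ty, tz], "twist": [rx, ry, rz]}, ...]. A call has 1 to 12 rows; each row shifts and turns the commanded pose from where the row before left it, along the tool's axes as they then stand; what a row does not reach is not made up. A row lasts 1/8 s, in which the tool goes at most 62.5 mm and 10.7 degrees, less where a joint would pass 70% of its speed; a pose out of reach is approached as far as the arm can. A call is refused whole if a number of a shift passes 62.5 or a number of a turn 0.188, either way. A call with a gripper value outside its range is refused whole. The fingers move at their own pace and stop on an object; FORCE is the grip in N (left out, the last holds). Time passes only in rows, so rows that do not move let the fingers close. It gives the time, the measured TCP pose, the force, the opening and the grip force at its end, in the units of the state.
- bot.get_obs(): the state, without advancing time (a new reading comes with each control period).
- bot.camera(name): name is "scene" or "top" or "wrist"; returns the picture (420x560x3 uint8, red, green, blue); there is no depth.
- bot.calibration(name): a dict with "vfov" (degrees; the focal length in pixels is half the picture's height over the tangent of half this angle, whatever the lens; pixels are square), "cx", "cy" (the principal point, pixels), "camera_from_world" (4x4, takes a point from world to camera coordinates). Camera axes: x right, y down, z forward; pixel columns grow to the right and rows downward; lengths in m; the calibration is good to about 2 mm. A picture is of the moment at which its call begins: read the wrist's pose just before it. calibration takes no time and is no camera call; for the wrist camera it gives the pose at the moment of the call.
- bot.job_done(): hands the job in; it is judged then, once.
The state is a dict: "time": time; "q": joint angles; "qd": joint speeds; "joint_efforts": joint torques, N m; "ee_pos": TCP position; "tcp_rot": TCP orientation; "wrist_force": force on the tool from outside, world axes, zero at the start; "torque": the same for the moment, N m; "opening": finger opening in m; "grasp_force": force on a finger pad.
Only numpy, scipy, OpenCV 4.12 (cv2) and the standard library are available. Lean on these libraries where they do the work, as an engineer would, in place of code of your own. Each camera call takes 0.05 s, during which the arm holds its last target. There are 200 camera calls.

## Task

Pack the repair kit into the grey tote with the heaviest part lowest: the iron casting flat on the tote's floor, the aluminium cover flat on top of the casting with its raised block upward, and the light black plastic cap level on top of the cover's block. The cover stands on edge in the wooden rack: take it out by its top edge, lay it flat on the bench, block upward, and let go, then take it again by the block to pack it. Set the casting down rather than letting it drop, and leave everything else on the bench where it is.

Things in the scene. Friction and masses are not known exactly. Their poses are not given: they have to be found in the camera images.
- tote: Open-topped grey plastic tote, fixed to the bench. Outside 170 (its x) x 210 (its y) x 110 high, walls and floor 5 thick, so 160 x 200 clear inside. Origin: centre of its underside, z up.
- tote_in (a point): Centre of the tote's inner floor, 5 mm above the bench.
- casting: Dark iron bearing housing, the heaviest part (0.6 to 0.95 kg): foot 76 (x) x 140 (y) x 10 thick, centred on it a block 54 (x) x 120 (y) with its flat top 45 above the underside; round bores in the end faces. Lies on its foot. Origin: centre of the underside, z up. Grip the block across its 54 mm.
- cover: Aluminium cover, 0.35 kg: flange 120 (x) x 130 (y) x 8 thick, solid block 46 (x) x 60 (y) x 22 high centred on one face. Origin: centre of the plain back face; z points to the block's side. Starts on edge in the rack's far slot: x down, z level, away from the robot (rack's yaw up to 0.35 rad, leaning up to 0.12); top edge 60 from the origin along -x, 135 above the bench; block begins 37 below it.
- cap: Black plastic cap, 0.06 kg: shallow open-topped dish 60 (x) x 110 (y) x 24 high, 4 mm walls, flat closed underside, open side up on the bench. Origin: centre of the underside, z up. It and the casting have the near and far places on the robot's right, either way round.
- rack: Wooden rack, fixed: base 120 (x) x 150 (y) x 15 high, two slots along y at x = +30 (the cover) and -30 (a plain steel plate, which stays), each 10.5 wide between 12 thick rails that rise to 41 above the bench. Origin: centre of the underside. The bench beyond it (+x) is clear for some 180, room to lay the cover down.
- roller1: Bystander, leave alone. Dark red roller standing on end, 68 across, 90 tall, beyond the tote.
- roller2: Bystander, leave alone. Dark red roller, as roller1, beside it.
- roller3: Bystander, leave alone. Dark red roller, as roller1, to the robot's left.
- bearing1: Bystander, leave alone. Steel bearing ring lying flat, 64 across, 18 high, near the robot, right of the tote.
- bearing2: Bystander, leave alone. Steel bearing ring, as bearing1, beyond the tote to the right.
- wrench: Bystander, leave alone. Wrench lying to the left, by the laptop.
- driver: Bystander, leave alone. Screwdriver lying at the right.
- plate: Bystander, leave alone. Plain steel plate 120 x 80 x 8 on edge in the rack's near slot.
There are look-alikes about, which are no part of the job. What is meant by the cap is not orange, and is the smaller of those in its own colour.

How it is judged (in metres and radians):
On the way:
1. the cover lies flat on the bench, block upward, let go (angle between cover's own z axis and vertical below 0.1 rad and height (world z) of cover below 0.008 m and horizontal distance between cover and tote_in above 0.15 m and contact force between the fingers and cover below 0.1 N and linear speed of cover below 0.03 m/s), for 0.2 s.
At the end, for the whole second after the job is handed in: In the tote, released and at rest, each upright within 0.12 rad, within 80 mm of the tote's centre and within 6 mm of its height when stacked: the casting on the tote's floor, the cover on the casting, block upward, the cap on the cover's block (z of casting in the frame of tote between -0.001 and 0.011 m and angle between each of casting, cover, cap's own z axis and vertical below 0.12 rad and horizontal distance between each of casting, cover, cap and tote_in below 0.08 m and linear speed of each of casting, cover, cap below 0.02 m/s and contact force between the fingers and casting below 0.1 N and z of cover in the frame of tote between 0.044 and 0.056 m and contact force between the fingers and cover below 0.1 N and z of cap in the frame of tote between 0.074 and 0.086 m and contact force between the fingers and cap below 0.1 N and contact force between cover and casting above 0.5 N and contact force between cap and cover above 0.1 N); the robot touches nothing.
It fails at once if the casting is dropped (moves faster than 0.7 m/s, a fall of about 25 mm, with no finger on it) (linear speed of casting above 0.7 m/s and contact force between the fingers and casting below 0.1 N).
It fails at once if a bystander is moved by more than 40 mm (distance of any of roller1, roller2, roller3, bearing1, bearing2, wrench, driver, plate from where it was at the start of the episode above 0.04 m).
It also fails if it takes over 67 s, if anything falls off the work surface, if the arm or the gripper's body presses on something with over 40 N, if the wrist force passes 120 N, or if a joint passes its speed limit or range.

## Working session

There is one attempt and no reset: what is moved stays moved. The work goes in short steps, Python scripts to look and compute and a shell command to move; the robot and the scene stay as the last step left them, time stands still between calls to the robot, and variables do not carry over. Pictures are saved under pics/ and viewed, at most 10 in all, crops included, and the job is handed in when it is done.

```bash
mkdir -p pics; ls; python3 - <<'E'
from workcell import bot
import cv2
o=bot.get_obs(); print(o)
for n in ("top","scene"):
    im=bot.camera(n); cv2.imwrite(f"pics/{n}0.png",cv2.resize(im[:,:,::-1],(800,600),interpolation=cv2.INTER_CUBIC))
    cv2.imwrite(f"pics/{n}0raw.png",im[:,:,::-1])
    print(n,bot.calibration(n))
E
```

```text
pics
{'time': 0.0, 'q': array([ 7.56302699e+01,  5.01022705e+00,  1.00343090e+01,  9.50974460e+01,
       -1.94431121e-03,  8.99988886e+01]), 'qd': array([ 0.00691017, -0.0159895 ,  0.04714517, -0.06378618,  0.01481564,
       -0.01800909]), 'joint_efforts': array([ 7.97945067e-04, -5.20386171e+01,  4.64802861e+01,  1.65041786e-02,
        7.46552610e-05, -8.21788632e-06]), 'ee_pos': array([0.13645385, 0.53258172, 0.23059013]), 'tcp_rot': array([-1.79926636e+02,  1.94288649e-03,  1.65631384e+02]), 'wrist_force': array([-0.17933013, -0.55651741,  0.01417994]), 'torque': array([ 0.03131417,  0.02800506, -0.0707271 ]), 'grasp_force': 0.0, 'opening': 0.08553270968123504}
top {'vfov': 46.87166916705952, 'cx': 287.6395181547209, 'cy': 215.36928097688102, 'camera_from_world': array([[-0.027881  , -0.99960813,  0.00249913, -0.06667154],
       [-0.98074309,  0.02687119, -0.19344492,  0.5663059 ],
       [ 0.19330196, -0.00784445, -0.98110795,  1.39645363],
       [ 0.        ,  0.        ,  0.        ,  1.        ]])}
scene {'vfov': 50.45527438196743, 'cx': 270.74260884204796, 'cy': 207.26206071048222, 'camera_from_world': array([[ 0.62664432,  0.77928606,  0.00548964, -0.28980289],
       [ 0.56039533, -0.44571105, -0.69806786, -0.29484722],
       [-0.54154776,  0.44051663, -0.71601056,  1.70627098],
       [ 0.        ,  0.        ,  0.        ,  1.        ]])}
```

View pics/top0.png

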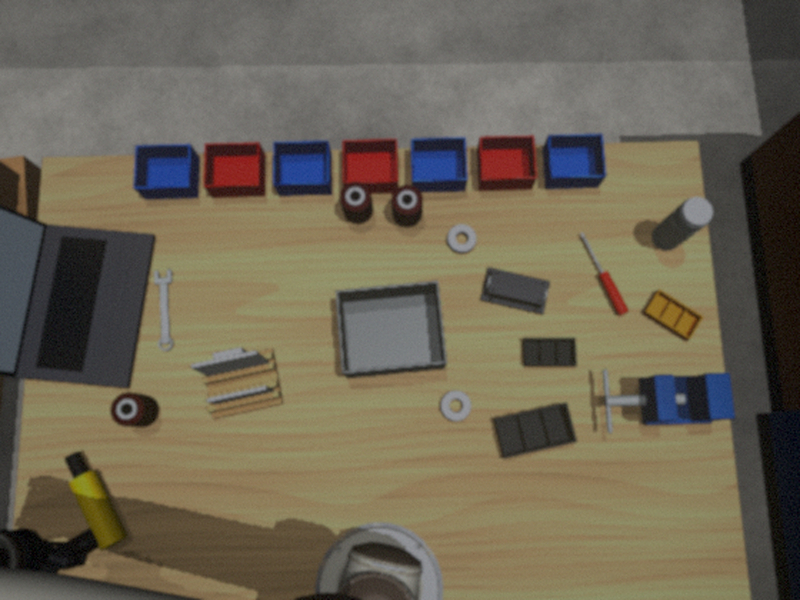

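View pics/scene0.png

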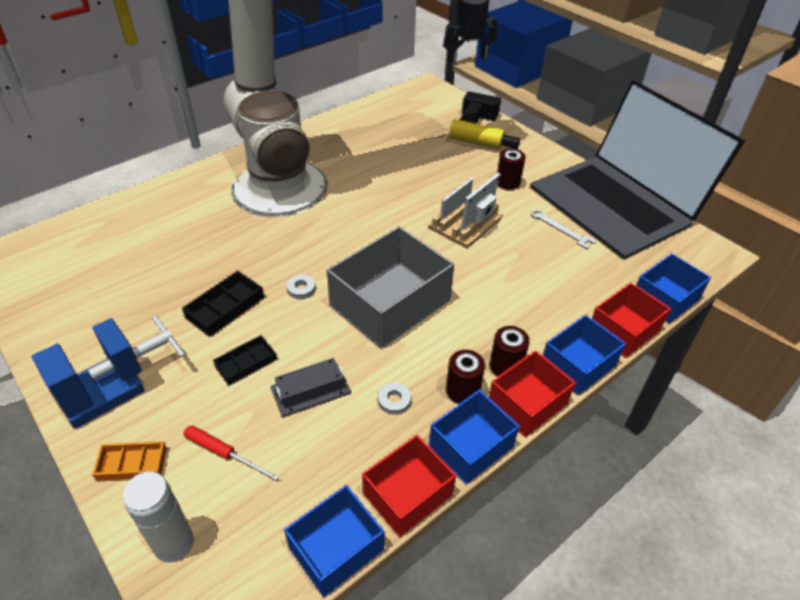

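The black dishes are at top (548,352), which is the smaller, and (535,430), which is larger; the third dish at (672,315) is orange. So the cap is the one at (548,352). The casting is at (515,290), the rack at (240,380) and the tote at (390,330). I'll confirm this in an enlarged crop and measure from it.

```bash
cat > h.py <<'E'
import numpy as np, cv2
from workcell import bot
def ray(n,uv,c=None):
    c=c or bot.calibration(n); T=np.array(c["camera_from_world"]); f=210/np.tan(np.radians(c["vfov"]/2))
    d=T[:3,:3].T@np.array([(uv[0]-c["cx"])/f,(uv[1]-c["cy"])/f,1]); return -T[:3,:3].T@T[:3,3],d
def at(n,uv,z,c=None):
    o,d=ray(n,uv,c); return o+d*(z-o[2])/d[2]
def proj(n,P,c=None):
    c=c or bot.calibration(n); T=np.array(c["camera_from_world"]); f=210/np.tan(np.radians(c["vfov"]/2))
    p=np.atleast_2d(P)@T[:3,:3].T+T[:3,3]; return p[:,:2]/p[:,2:]*f+[c["cx"],c["cy"]]
def tool():
    from scipy.spatial.transform import Rotation as R
    o=bot.get_obs(); return o["ee_pos"],R.from_euler("xyz",o["tcp_rot"],degrees=True),o
E
python3 - <<'E'
import cv2,numpy as np
t=cv2.imread("pics/top0raw.png");s=cv2.imread("pics/scene0raw.png")
def c(i,x,y,w,h,k):return cv2.resize(i[y:y+h,x:x+w],(w*k,h*k),interpolation=cv2.INTER_CUBIC)
a=c(t,330,180,80,60,5) # origin 330,180 k5
a=np.hstack([c(t,330,180,80,60,5),c(t,130,235,80,60,5)])
b=np.hstack([c(s,145,235,100,75,4),c(s,295,115,100,75,4)])
cv2.imwrite("pics/crop1.png",np.vstack([a,b]))
E
```

```text
(no output)
```

View pics/crop1.png

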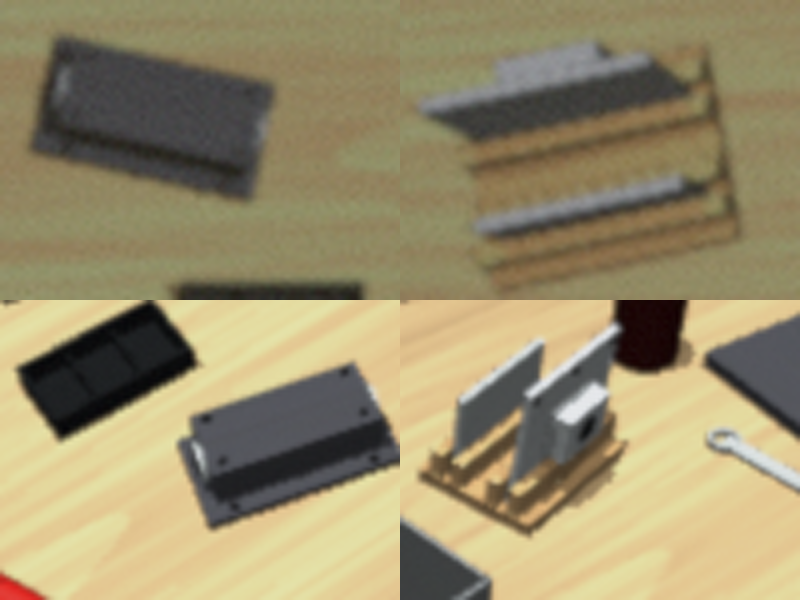

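The crop confirms it. The smaller black dish (cap) lies next to the casting, whose foot corners are at crop (60,38), (272,85), (250,200) and (33,150). The cover's top edge runs from (422,105) to (655,60), with its block on the far side. Next I'll measure positions.

```bash
python3 - <<'E'
from h import *
np.set_printoptions(precision=4,suppress=True)
def show(nm,px,z):
    P=np.array([at("top",p,z) for p in px])[:,:2]
    print(nm,P.tolist() and P.round(4).tolist(),"mean",P.mean(0)); 
    for i in range(len(P)): 
        e=P[(i+1)%len(P)]-P[i]; print("   len %.1f ang %.1f"%(1000*np.hypot(*e),np.degrees(np.arctan2(e[1],e[0]))),end="")
    print()
k=1/1.428571
c=lambda x,y,ox,oy:(x/5+ox-.4,y/5+oy-.4)
show("casting foot",[c(60,38,330,180),c(272,85,330,180),c(250,200,330,180),c(33,150,330,180)],.01)
show("cap rim",[(x*k,y*k) for x,y in [(521,338),(576,338),(577,367),(523,367)]],.024)
show("tote rim",[(x*k,y*k) for x,y in [(336,289),(437,283),(446,368),(342,376)]],.11)
show("cover edge",[c(22,105,130,235),c(255,60,130,235)],.135)
show("rack right/bottom",[c(308,45,130,235),c(338,238,130,235),c(98,288,130,235)],.015)
show("plate edge",[c(75,228,130,235),c(290,182,130,235)],.095)
# scene: cover top edge ends
s=lambda x,y:((x-400)/4+295-.4,(y-300)/4+115-.4)
for p in [s(527,397),s(617,330)]: print(at("scene",p,.135))
E
```

```text
casting foot [[0.6584, -0.254], [0.6246, -0.3846], [0.5521, -0.3662], [0.5873, -0.2337]] mean [ 0.6056 -0.3096]
   len 135.0 ang -104.5   len 74.8 ang 165.7   len 137.1 ang 75.1   len 73.9 ang -15.9
cap rim [[0.4983, -0.3147], [0.4951, -0.4317], [0.4333, -0.4292], [0.4365, -0.3153]] mean [ 0.4658 -0.3728]
   len 117.0 ang -91.6   len 61.8 ang 177.7   len 114.0 ang 88.4   len 61.9 ang 0.5
tote rim [[0.5962, 0.0689], [0.6031, -0.1363], [0.4297, -0.148], [0.4195, 0.0583]] mean [ 0.5121 -0.0393]
   len 205.3 ang -88.1   len 173.8 ang -176.1   len 206.5 ang 92.8   len 177.0 ang 3.4
cover edge [[0.4463, 0.3487], [0.4679, 0.2196]] mean [0.4571 0.2842]
   len 130.9 ang -80.5   len 130.9 ang 99.5
rack right/bottom [[0.4927, 0.2134], [0.3754, 0.1942], [0.3498, 0.3372]] mean [0.406  0.2483]
   len 118.8 ang -170.7   len 145.3 ang 100.2   len 189.0 ang -40.9
plate edge [[0.3802, 0.3288], [0.4028, 0.2073]] mean [0.3915 0.2681]
   len 123.6 ang -79.4   len 123.6 ang 100.6
[0.4737 0.2223 0.135 ]
[0.4534 0.3475 0.135 ]
```

```bash
cat >> h.py <<'E'
def to(pos,rpy):
    "tool-frame shift (mm, in present axes) and rotvec (rad) to a target"
    from scipy.spatial.transform import Rotation as R
    p,r,o=tool(); q=R.from_euler("xyz",rpy,degrees=True)
    print("t %.2f"%o["time"],"pos",p.round(4),"rot",o["tcp_rot"].round(2),"open",round(o["opening"],4),"F",o["wrist_force"].round(1),"q",o["q"].round(0))
    print("travel",(1000*r.inv().apply(np.array(pos)-p)).round(1),"twist",(r.inv()*q).as_rotvec().round(3))
E
python3 -m crank '[{"gripper":85,"travel":[-47,-20,0],"twist":[0,0,0]},{"gripper":85,"travel":[-47,-20,0],"twist":[0,0,0]},{"gripper":85,"travel":[-47,-20,0],"twist":[0,0,0]},{"gripper":85,"travel":[-47,-20,0],"twist":[0,0,0]},{"gripper":85,"travel":[-47,-20,0],"twist":[0,0,0]},{"gripper":85,"travel":[-47,-20,0],"twist":[0,0,0]},{"gripper":85,"travel":[-47,-20,0],"twist":[0,0,0]},{"gripper":85,"travel":[-47,-20,0],"twist":[0,0,0]}]'
python3 -m crank '[{"gripper":85,"travel":[0,0,0],"twist":[0,0,0.164]},{"gripper":85,"travel":[0,0,0],"twist":[0,0,0.164]},{"gripper":85,"travel":[0,0,0],"twist":[0,0,0.164]},{"gripper":85,"travel":[0,0,0],"twist":[0,0,0.164]},{"gripper":85,"travel":[0,0,0],"twist":[0,0,0.164]},{"gripper":85,"travel":[0,0,0],"twist":[0,0,0.164]},{"gripper":60,"travel":[0,0,0],"twist":[0,0,0.164]},{"gripper":50,"travel":[0,0,0],"twist":[0,0,0]}]'
python3 - <<'E'
from h import *
to([.459,.284,.18],[180,0,99.8])
c=bot.calibration("wrist");im=bot.camera("wrist");to([.459,.284,.18],[180,0,99.8])
cv2.imwrite("pics/w1.png",cv2.resize(im[:,:,::-1],(800,600)))
import pickle;pickle.dump(c,open("w1.pkl","wb"))
E
```

```text
time: 1.1
ee_pos: [0.4621, 0.2832, 0.231]
tcp_rot: [-180.0, -0.0, 165.6]
wrist_force: [0.2, 1.3, 0.2]
opening: 0.0852
grasp_force: 0.0
time: 2.1
ee_pos: [0.4609, 0.2844, 0.2309]
tcp_rot: [-180.0, 0.0, 99.9]
wrist_force: [0.7, 0.1, 0.0]
opening: 0.0513
grasp_force: 0.0
t 2.10 pos [0.4609 0.2844 0.2309] rot [-1.7996e+02  2.0000e-02  9.9920e+01] open 0.0513 F [0.7 0.1 0. ] q [ 32.   4.   9.  95.  -0. 112.]
travel [-0.1 -1.9 50.9] twist [-0.001  0.     0.002]
t 2.15 pos [0.4609 0.2844 0.231 ] rot [-1.7997e+02  1.0000e-02  1.0006e+02] open 0.05 F [ 0.2 -0.6  0.1] q [ 32.   4.   9.  95.  -0. 112.]
travel [-0.1 -2.  51. ] twist [-0.     0.     0.005]
```

View pics/w1.png

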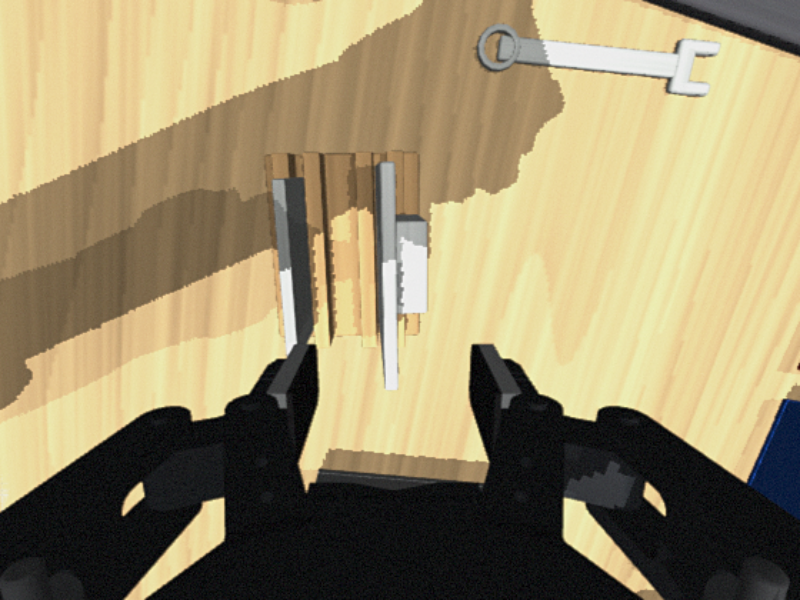

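The wrist view shows the cover's top edge running from (386,163) to (391,388), with the block to its right at (413,265).

```bash
python3 - <<'E'
from h import *
import pickle;c=pickle.load(open("w1.pkl","rb"))
k=.7
A=[at("wrist",(x*k,y*k),.135,c) for x,y in [(386,163),(391,388),(380,164),(394,164),(384,388),(398,388)]]
print(np.array(A).round(4)); d=A[0]-A[1]; print(np.hypot(*d[:2]),np.degrees(np.arctan2(d[1],d[0])),(A[0]+A[1])/2)
# rack rail tops near cover slot z=.041
for x,y in [(356,153),(374,153),(270,155),(418,153),(418,333)]: print(at("wrist",(x*k,y*k),.041,c).round(4))
# model projections for lean test
m=(A[0]+A[1])/2; a=np.radians(np.degrees(np.arctan2(d[1],d[0]))-90); X=np.array([np.cos(a),np.sin(a),0]);Y=np.array([-X[1],X[0],0])
for L in (-.1,-.05,0,.05,.1):
    dn=np.array([0,0,-1])*np.cos(L)-X*np.sin(L); n=X*np.cos(L)-np.array([0,0,1])*np.sin(L)
    print(L,(proj("wrist",np.array([m+dn*.037+n*.026+Y*.03,m+dn*.037+n*.026-Y*.03,m+dn*.037+n*.004-Y*.03]),c)/k).round(0).tolist())
E
```

```text
[[0.445  0.3517 0.135 ]
 [0.4692 0.2264 0.135 ]
 [0.4421 0.3506 0.135 ]
 [0.4492 0.3519 0.135 ]
 [0.4652 0.2257 0.135 ]
 [0.4733 0.2271 0.135 ]]
0.1276113841549486 100.93695403549235 [0.45713447 0.28901466 0.135     ]
[0.4211 0.3558 0.041 ]
[0.4338 0.358  0.041 ]
[0.3607 0.3439 0.041 ]
[0.4647 0.3633 0.041 ]
[0.49   0.2291 0.041 ]
-0.1 [[437.0, 221.0], [436.0, 314.0], [402.0, 314.0]]
-0.05 [[434.0, 220.0], [433.0, 314.0], [399.0, 314.0]]
0 [[431.0, 220.0], [430.0, 313.0], [396.0, 314.0]]
0.05 [[427.0, 220.0], [427.0, 313.0], [394.0, 314.0]]
0.1 [[424.0, 220.0], [424.0, 312.0], [391.0, 314.0]]
```

```bash
python3 - <<'E'
from h import *
to([.457,.288,.106],[180,0,100.9])
E
```

```text
t 2.15 pos [0.4609 0.2844 0.231 ] rot [-1.7997e+02  1.0000e-02  1.0006e+02] open 0.05 F [ 0.2 -0.6  0.1] q [ 32.   4.   9.  95.  -0. 112.]
travel [  4.2  -3.2 125. ] twist [-0.     0.    -0.015]
```

```bash
python3 -m crank '[{"gripper":50,"travel":[4,-3,25],"twist":[0,0,-0.015]},{"gripper":50,"travel":[0,0,40],"twist":[0,0,0]},{"gripper":50,"travel":[0,0,40],"twist":[0,0,0]},{"gripper":50,"travel":[0,0,20],"twist":[0,0,0]},{"gripper":50,"travel":[0,0,0],"twist":[0,0,0]},{"gripper":0,"travel":[0,0,0],"twist":[0,0,0]},{"gripper":0,"travel":[0,0,0],"twist":[0,0,0]},{"gripper":0,"travel":[0,0,0],"twist":[0,0,0]},{"gripper":0,"travel":[0,0,0],"twist":[0,0,0]},{"gripper":0,"travel":[0,0,0],"twist":[0,0,0]}]' 70
python3 - <<'E'
from h import *
to([.457,.288,.106],[180,0,100.9])
E
```

```text
time: 3.4
ee_pos: [0.4558, 0.2878, 0.1077]
tcp_rot: [-179.9, -0.1, 100.8]
wrist_force: [-10.2, -2.5, 11.0]
opening: 0.0069
grasp_force: 68.4
t 3.40 pos [0.4558 0.2878 0.1077] rot [-1.7986e+02 -6.0000e-02  1.0077e+02] open 0.0069 F [-10.2  -2.5  11. ] q [ 32.   3.  -6.  81.   0. 111.]
travel [-0.1  1.2  1.7] twist [-0.002 -0.001 -0.002]
```

```bash
python3 -m crank '[{"gripper":0,"travel":[0,0,-15],"twist":[0,0,0]},{"gripper":0,"travel":[0,0,-20],"twist":[0,0,0]},{"gripper":0,"travel":[0,0,-25],"twist":[0,0,0]},{"gripper":0,"travel":[0,0,-30],"twist":[0,0,0]},{"gripper":0,"travel":[0,0,-30],"twist":[0,0,0]},{"gripper":0,"travel":[0,0,-30],"twist":[0,0,0]},{"gripper":0,"travel":[0,0,0],"twist":[0,0,0]}]'
python3 - <<'E'
from h import *
to([.50,.18,.25],[180,0,100.9])
im=bot.camera("scene");cv2.imwrite("pics/s1.png",cv2.resize(im[60:270,180:460,::-1],(800,600)))
E
```

```text
time: 4.28
ee_pos: [0.4581, 0.2883, 0.2584]
tcp_rot: [179.8, -0.1, 100.7]
wrist_force: [0.2, 0.1, -3.1]
opening: 0.0067
grasp_force: 68.6
t 4.28 pos [0.4581 0.2883 0.2584] rot [ 1.7979e+02 -8.0000e-02  1.0073e+02] open 0.0067 F [ 0.2  0.1 -3.1] q [ 32.   4.  12.  98.  -0. 111.]
travel [-114.3   21.     8.3] twist [ 0.004 -0.001 -0.003]
```

View pics/s1.png

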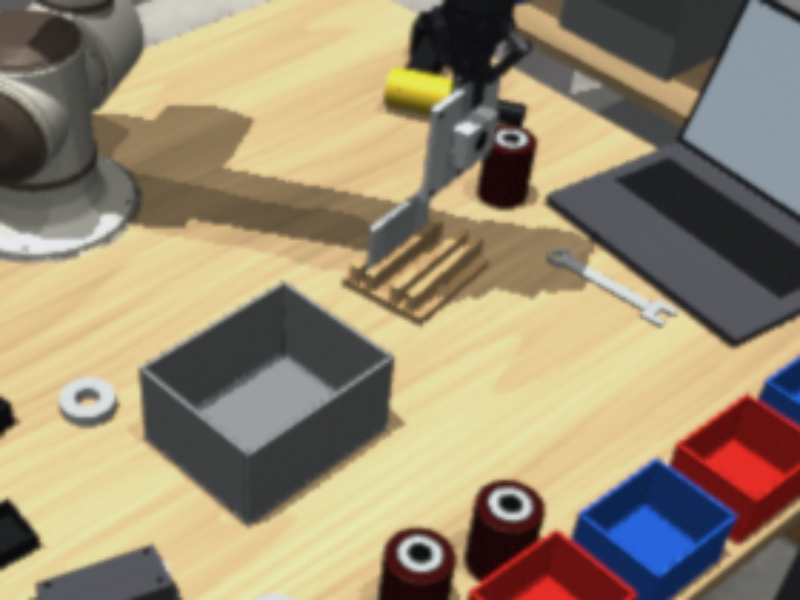

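```bash
python3 -m crank '[{"gripper":0,"travel":[-30,20,0],"twist":[0,0,0]},{"gripper":0,"travel":[-35,20,0],"twist":[0,0,0]},{"gripper":0,"travel":[-35,20,0],"twist":[0,0,0]},{"gripper":0,"travel":[-25,20,0],"twist":[0,0,0]},{"gripper":0,"travel":[0,0,0],"twist":[-0.09,0,0]},{"gripper":0,"travel":[0,0,0],"twist":[-0.18,0,0]},{"gripper":0,"travel":[0,0,0],"twist":[-0.18,0,0]},{"gripper":0,"travel":[0,0,0],"twist":[-0.18,0,0]},{"gripper":0,"travel":[0,0,0],"twist":[-0.18,0,0]},{"gripper":0,"travel":[0,0,0],"twist":[-0.18,0,0]},{"gripper":0,"travel":[0,0,0],"twist":[-0.09,0,0]},{"gripper":0,"travel":[0,0,0],"twist":[0,0,0]}]'
python3 - <<'E'
from h import *
to([.596,.185,.065],[-(180-62),0,0])
p,r,o=tool(); print(r.as_matrix().round(3)); print((1000*r.inv().apply(np.array([.596,.185,.055])-p)).round(1))
E
```

```text
time: 5.82
ee_pos: [0.5575, 0.1795, 0.2509]
tcp_rot: [118.4, 0.1, 100.7]
wrist_force: [-0.8, -0.1, -2.2]
opening: 0.0068
grasp_force: 69.7
t 5.83 pos [0.5575 0.1795 0.2509] rot [1.1843e+02 6.0000e-02 1.0075e+02] open 0.0068 F [-0.8 -0.1 -2.2] q [ 23. -47. -50.  26. -11.  96.]
travel [  -1.6 -145.   122.7] twist [1.491 0.009 2.043]
[[-0.186  0.468  0.864]
 [ 0.982  0.09   0.163]
 [-0.001  0.879 -0.476]]
[  -1.6 -153.8  127.4]
```

```bash
python3 -m crank '[{"gripper":0,"travel":[0,-20,17],"twist":[0,0,0]},{"gripper":0,"travel":[0,-28,24],"twist":[0,0,0]},{"gripper":0,"travel":[0,-28,24],"twist":[0,0,0]},{"gripper":0,"travel":[0,-28,24],"twist":[0,0,0]},{"gripper":0,"travel":[-1,-28,20],"twist":[0,0,0]},{"gripper":0,"travel":[-1,-15,14],"twist":[0,0,0]},{"gripper":0,"travel":[0,0,0],"twist":[0,0,0]}]'
python3 - <<'E'
from h import *
to([.596,.185,.05],[118,0,100.7])
E
```

```text
time: 6.7
ee_pos: [0.5977, 0.1849, 0.0652]
tcp_rot: [118.5, 0.1, 100.7]
wrist_force: [0.0, -0.2, -3.1]
opening: 0.0069
grasp_force: 69.6
t 6.70 pos [0.5977 0.1849 0.0652] rot [1.1851e+02 6.0000e-02 1.0070e+02] open 0.0069 F [ 0.  -0.2 -3.1] q [ 22. -28. -62.  -5. -10.  95.]
travel [  0.4 -14.2   5.8] twist [-0.009  0.     0.001]
```

```bash
python3 -m crank '[{"gripper":0,"travel":[0,-7,4],"twist":[0,0,0]},{"gripper":0,"travel":[0,-6,3],"twist":[0,0,0]},{"gripper":0,"travel":[0,-6,2],"twist":[-0.06,0,0]},{"gripper":0,"travel":[0,-6,2],"twist":[-0.06,0,0]},{"gripper":0,"travel":[0,0,0],"twist":[0,0,0]}]'
python3 - <<'E'
from h import *
to([.596,.185,.05],[118,0,100.7])
E
```

```text
time: 7.32
ee_pos: [0.6102, 0.191, 0.0422]
tcp_rot: [112.0, 0.1, 100.6]
wrist_force: [0.0, -0.3, -4.5]
opening: 0.0069
grasp_force: 69.9
t 7.33 pos [0.6102 0.191  0.0422] rot [1.1199e+02 9.0000e-02 1.0059e+02] open 0.0069 F [ 0.  -0.3 -4.5] q [ 22. -19. -66. -24. -11.  94.]
travel [ -3.3   1.6 -16.9] twist [0.105 0.002 0.001]
```

```bash
python3 -m crank '[{"gripper":0,"travel":[0,-4,1],"twist":[0,0,0]},{"gripper":0,"travel":[0,0,0],"twist":[0,0,0]},{"gripper":24,"travel":[0,0,0],"twist":[0,0,0]},{"gripper":24,"travel":[0,0,0],"twist":[0,0,0]},{"gripper":24,"travel":[0,0,0],"twist":[0,0,0]}]'
python3 - <<'E'
from h import *
to([.596,.185,.05],[118,0,100.7])
im=bot.camera("scene");cv2.imwrite("pics/s2.png",cv2.resize(im[60:270,180:460,::-1],(800,600)))
E
```

```text
time: 7.95
ee_pos: [0.6114, 0.1914, 0.0409]
tcp_rot: [111.8, 0.1, 100.6]
wrist_force: [0.0, -1.2, -2.6]
opening: 0.0239
grasp_force: 0.7
t 7.95 pos [0.6114 0.1914 0.0409] rot [1.1179e+02 5.0000e-02 1.0056e+02] open 0.0239 F [ 0.  -1.2 -2.6] q [ 22. -18. -66. -25. -11.  94.]
travel [ -3.5   2.4 -18.5] twist [ 0.108  0.003 -0.   ]
```

View pics/s2.png

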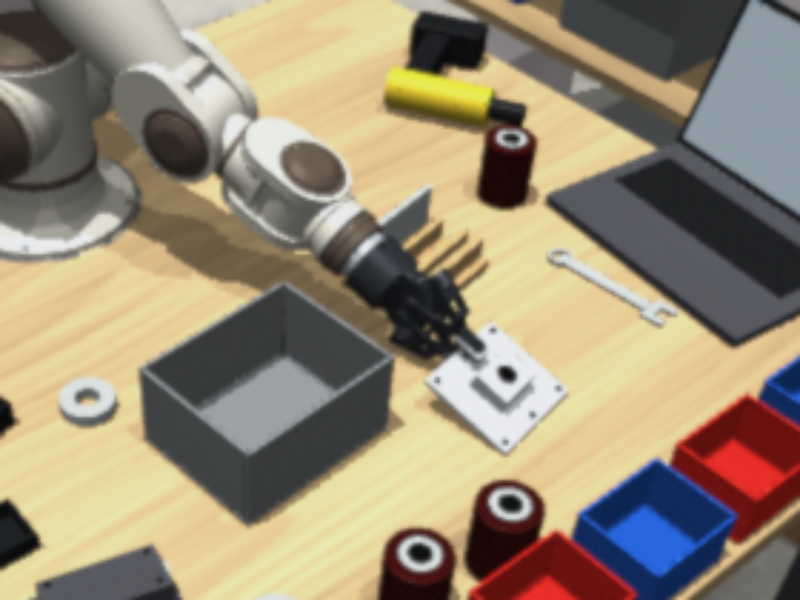

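```bash
python3 -m crank '[{"gripper":24,"travel":[0,0,-12],"twist":[0,0,0]},{"gripper":24,"travel":[0,0,-15],"twist":[0,0,0]},{"gripper":24,"travel":[0,0,-15],"twist":[0,0,0]},{"gripper":24,"travel":[0,4,-8],"twist":[0,0,0]},{"gripper":24,"travel":[0,40,-20],"twist":[0,0,0]},{"gripper":24,"travel":[0,55,0],"twist":[0,0,0]},{"gripper":24,"travel":[0,55,0],"twist":[0.1,0,0]},{"gripper":24,"travel":[0,40,0],"twist":[0.18,0,0]},{"gripper":85,"travel":[0,0,0],"twist":[0.18,0,0]},{"gripper":85,"travel":[0,0,0],"twist":[0.18,0,0]},{"gripper":85,"travel":[0,0,0],"twist":[0.18,0,0]},{"gripper":85,"travel":[0,0,0],"twist":[0.18,0,0]}]'
python3 - <<'E'
from h import *
to([.45,0,.27],[180,0,75])
im=bot.camera("top");cv2.imwrite("pics/t2.png",cv2.resize(im[105:315,140:420,::-1],(800,600),interpolation=cv2.INTER_CUBIC))
E
```

```text
time: 9.5
ee_pos: [0.6514, 0.2069, 0.2459]
tcp_rot: [167.4, 0.2, 100.3]
wrist_force: [0.9, 0.7, 0.3]
opening: 0.0849
grasp_force: 0.0
t 9.50 pos [0.6514 0.2069 0.2459] rot [167.41   0.2  100.27] open 0.0849 F [0.9 0.7 0.3] q [18. 11. 17. 84. -2. 98.]
travel [-167.7 -224.3  -74.2] twist [ 0.217 -0.045  0.44 ]
```

View pics/t2.png

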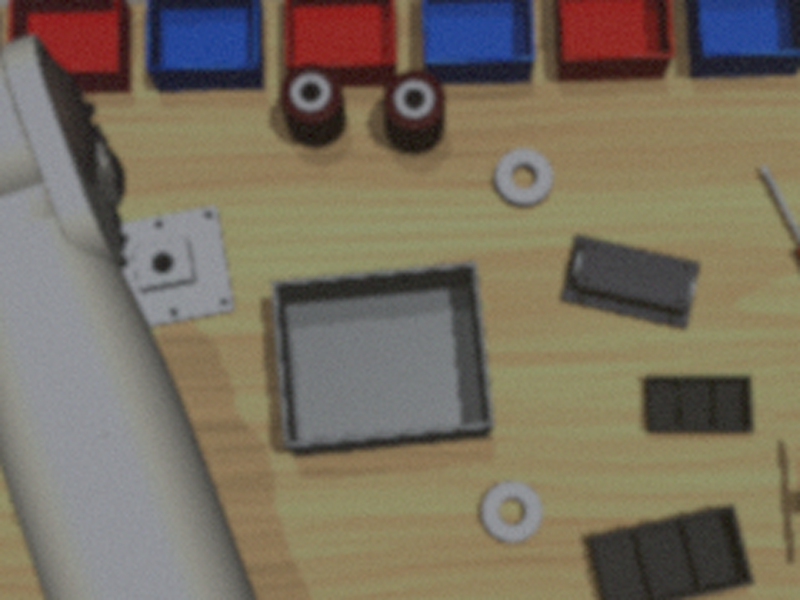

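The cover lies flat with its block up: bore at (162,262), right edge from (214,207) to (233,307). Tote rim corners are (272,285), (475,265), (492,432) and (285,452). Casting corners are (577,236), (699,262), (687,328) and (561,300). Cap corners are (643,377), (750,377), (752,432) and (646,433).

```bash
python3 - <<'E'
from h import *
k=.35
g=lambda p:(p[0]*k+140-.3,p[1]*k+105-.3)
def show(nm,px,z):
    P=np.array([at("top",g(p),z) for p in px])[:,:2]
    e=[P[(i+1)%len(P)]-P[i] for i in range(len(P))]
    print(nm,"mean",P.mean(0).round(4),[(round(1000*np.hypot(*v)),round(np.degrees(np.arctan2(v[1],v[0])),1)) for v in e])
show("cover ctr",[(162,262)],.03);show("cover edge",[(214,207),(233,307)],.008)
show("tote",[(272,285),(475,265),(492,432),(285,452)],.11)
show("cast",[(577,236),(699,262),(687,328),(561,300)],.01)
show("cap",[(643,377),(750,377),(752,432),(646,433)],.024)
to([.605,-.31,.25],[180,0,75])
E
```

```text
cover ctr mean [0.6363 0.1961] [(0, np.float64(0.0))]
cover edge mean [0.6458 0.1331] [(115, np.float64(-169.6)), (115, np.float64(10.4))]
tote mean [ 0.5124 -0.039 ] [(207, np.float64(-85.8)), (171, np.float64(-176.3)), (206, np.float64(93.9)), (170, np.float64(3.9))]
cast mean [ 0.6056 -0.3102] [(136, np.float64(-104.0)), (75, np.float64(166.2)), (139, np.float64(75.6)), (74, np.float64(-16.4))]
cap mean [ 0.467  -0.3711] [(114, np.float64(-91.6)), (59, np.float64(177.8)), (112, np.float64(89.0)), (60, np.float64(-0.3))]
t 9.55 pos [0.6536 0.2073 0.2408] rot [168.28   0.27 100.25] open 0.0852 F [ 1.6 -0.1 -6.4] q [18. 12. 18. 84. -2. 98.]
travel [-500.4 -135.5  -35.1] twist [ 0.202 -0.04   0.44 ]
```

```bash
python3 -m crank '[{"gripper":85,"travel":[0,0,-20],"twist":[0.1,-0.02,0]},{"gripper":85,"travel":[0,0,-20],"twist":[0.1,-0.02,0]},{"gripper":85,"travel":[0,0,0],"twist":[0,0,0.147]},{"gripper":85,"travel":[0,0,0],"twist":[0,0,0.147]},{"gripper":85,"travel":[0,0,0],"twist":[0,0,0.147]},{"gripper":85,"travel":[0,0,0],"twist":[0,0,0]}]' 80
python3 - <<'E'
from h import *
to([.6056,-.31,.20],[180,0,75.2])
E
```

```text
time: 10.3
ee_pos: [0.6444, 0.2062, 0.2832]
tcp_rot: [177.7, 1.7, 74.8]
wrist_force: [-1.2, 1.0, -0.1]
opening: 0.0849
grasp_force: 0.0
t 10.30 pos [0.6444 0.2062 0.2832] rot [177.69   1.67  74.79] open 0.0849 F [-1.2  1.  -0.1] q [ 19.  25.  40. 104.  -3. 124.]
travel [-505.6   93.9  101.8] twist [ 0.04   0.029 -0.007]
```

```bash
python3 -m crank '[{"gripper":85,"travel":[-25,5,0],"twist":[0.04,0.029,-0.007]},{"gripper":85,"travel":[-50,9,0],"twist":[0,0,0]},{"gripper":85,"travel":[-53,9,8],"twist":[0,0,0]},{"gripper":85,"travel":[-53,9,8],"twist":[0,0,0]},{"gripper":85,"travel":[-53,9,8],"twist":[0,0,0]},{"gripper":85,"travel":[-53,9,8],"twist":[0,0,0]},{"gripper":85,"travel":[-53,9,8],"twist":[0,0,0]},{"gripper":85,"travel":[-53,9,8],"twist":[0,0,0]},{"gripper":85,"travel":[-53,9,8],"twist":[0,0,0]},{"gripper":85,"travel":[-50,9,8],"twist":[0,0,0]},{"gripper":85,"travel":[0,0,0],"twist":[0,0,0]}]'
python3 - <<'E'
from h import *
to([.6056,-.31,.20],[180,0,75.2])
c=bot.calibration("wrist");im=bot.camera("wrist");to([.6056,-.31,.016],[180,0,75.2])
cv2.imwrite("pics/w3.png",cv2.resize(im[:,:,::-1],(800,600)))
import pickle;pickle.dump(c,open("w3.pkl","wb"))
E
```

```text
time: 11.68
ee_pos: [0.599, -0.2988, 0.2189]
tcp_rot: [-179.9, 0.1, 75.1]
wrist_force: [0.5, 1.2, 0.1]
opening: 0.0851
grasp_force: 0.0
t 11.68 pos [ 0.599  -0.2988  0.2189] rot [-1.799e+02  5.000e-02  7.514e+01] open 0.0851 F [0.5 1.2 0.1] q [-26.  22.  29.  97.  -0.  78.]
travel [-9.1  9.3 18.9] twist [-0.002  0.001 -0.001]
t 11.72 pos [ 0.5995 -0.297   0.2197] rot [-1.7993e+02  3.0000e-02  7.5190e+01] open 0.0849 F [ 0.2  0.7 -0. ] q [-26.  22.  29.  97.  -0.  78.]
travel [-10.9   9.5 203.7] twist [-0.001  0.    -0.   ]
```

View pics/w3.png

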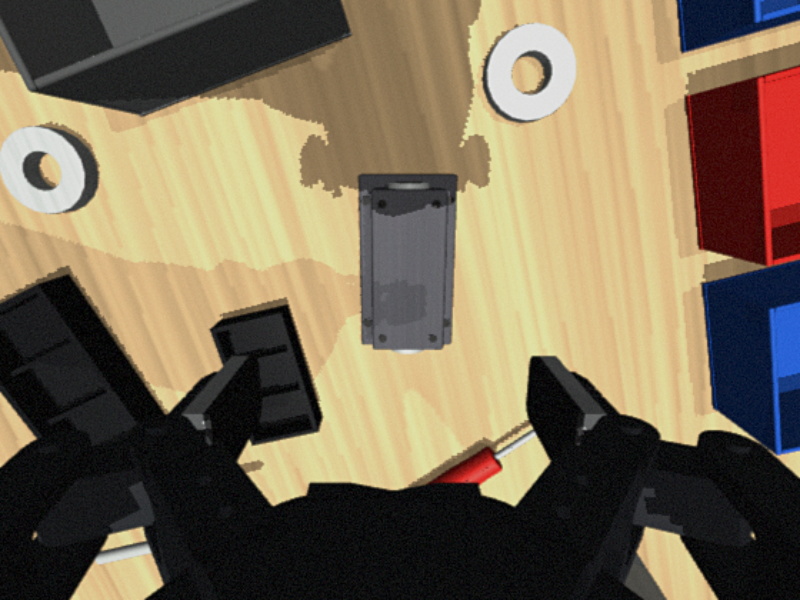

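The wrist view shows the casting's block top at (372,190), (451,190), (444,347) and (374,348). The cap's rim is at (212,326), (288,301), (321,428) and (252,444).

```bash
python3 - <<'E'
from h import *
import pickle;c=pickle.load(open("w3.pkl","rb"))
def show(nm,px,z):
    P=np.array([at("wrist",(p[0]*.7,p[1]*.7),z,c) for p in px])[:,:2]
    e=[P[(i+1)%len(P)]-P[i] for i in range(len(P))]
    print(nm,"mean",P.mean(0).round(4),[(round(1000*np.hypot(*v)),round(np.degrees(np.arctan2(v[1],v[0])),1)) for v in e])
show("block",[(372,190),(451,190),(444,347),(374,348)],.045)
show("foot",[(359,175),(457,175),(451,345),(361,343)],.01)
show("cap",[(212,326),(288,301),(321,428),(252,444)],.024)
E
```

```text
block mean [ 0.6084 -0.3085] [(55, np.float64(-14.9)), (117, np.float64(-105.6)), (53, np.float64(166.0)), (118, np.float64(75.1))]
foot mean [ 0.6069 -0.3089] [(75, np.float64(-14.9)), (139, np.float64(-104.9)), (76, np.float64(163.7)), (137, np.float64(74.6))]
cap mean [ 0.4727 -0.3694] [(66, np.float64(3.7)), (115, np.float64(-94.3)), (62, np.float64(179.6)), (111, np.float64(87.2))]
```

```bash
python3 -m crank '[{"gripper":85,"travel":[-10,10,30],"twist":[0,0,0]},{"gripper":85,"travel":[0,0,50],"twist":[0,0,0]},{"gripper":85,"travel":[0,0,50],"twist":[0,0,0]},{"gripper":85,"travel":[0,0,45],"twist":[0,0,0]},{"gripper":85,"travel":[0,0,25],"twist":[0,0,0]},{"gripper":85,"travel":[0,0,0],"twist":[0,0,0]},{"gripper":0,"travel":[0,0,0],"twist":[0,0,0]},{"gripper":0,"travel":[0,0,0],"twist":[0,0,0]},{"gripper":0,"travel":[0,0,0],"twist":[0,0,0]},{"gripper":0,"travel":[0,0,0],"twist":[0,0,0]}]' 80
python3 -c "
from h import *
to([.607,-.309,.018],[180,0,75])"
```

```text
time: 12.98
ee_pos: [0.6079, -0.3079, 0.0231]
tcp_rot: [179.9, 0.1, 75.2]
wrist_force: [-2.3, 1.8, 7.0]
opening: 0.0522
grasp_force: 88.5
t 12.97 pos [ 0.6079 -0.3079  0.0231] rot [1.7986e+02 5.0000e-02 7.5190e+01] open 0.0522 F [-2.3  1.8  7. ] q [-27.  24.   9.  76.  -0.  78.]
travel [-1.2 -0.6  5.1] twist [0.002 0.001 0.003]
```

```bash
python3 -m crank '[{"gripper":75,"travel":[0,0,0],"twist":[0,0,0]},{"gripper":75,"travel":[0,0,0],"twist":[0,0,0]},{"gripper":75,"travel":[0,0,8],"twist":[0,0,0]},{"gripper":75,"travel":[0,0,0],"twist":[0,0,0]},{"gripper":0,"travel":[0,0,0],"twist":[0,0,0]},{"gripper":0,"travel":[0,0,0],"twist":[0,0,0]},{"gripper":0,"travel":[0,0,0],"twist":[0,0,0]}]' 100
python3 -m crank '[{"gripper":0,"travel":[0,0,-8],"twist":[0,0,0]},{"gripper":0,"travel":[0,0,-15],"twist":[0,0,0]},{"gripper":0,"travel":[0,0,-30],"twist":[0,0,0]},{"gripper":0,"travel":[0,0,-45],"twist":[0,0,0]},{"gripper":0,"travel":[0,0,-45],"twist":[0,0,0]},{"gripper":0,"travel":[0,0,-45],"twist":[0,0,0]},{"gripper":0,"travel":[0,0,-30],"twist":[0,0,0]},{"gripper":0,"travel":[0,0,0],"twist":[0,0,0]}]'
python3 -c "
from h import *
to([.512,-.039,.22],[180,0,93.9])"
```

```text
time: 13.85
ee_pos: [0.6073, -0.308, 0.0129]
tcp_rot: [180.0, 0.0, 75.2]
wrist_force: [1.4, -1.7, 2.5]
opening: 0.0526
grasp_force: 107.4
time: 14.85
ee_pos: [0.6078, -0.308, 0.2336]
tcp_rot: [179.8, 0.1, 75.2]
wrist_force: [-0.5, 0.4, -7.7]
opening: 0.0528
grasp_force: 107.3
t 14.85 pos [ 0.6078 -0.308   0.2336] rot [1.7978e+02 9.0000e-02 7.5160e+01] open 0.0528 F [-0.5  0.4 -7.7] q [-27.  24.  34.  99.  -0.  78.]
travel [ 235.5 -161.5   12.6] twist [ 0.004  0.002 -0.327]
```

```bash
python3 -m crank '[{"gripper":0,"travel":[20,-14,0],"twist":[0,0,0]},{"gripper":0,"travel":[38,-26,0],"twist":[0,0,0]},{"gripper":0,"travel":[40,-27,0],"twist":[0,0,0]},{"gripper":0,"travel":[40,-27,0],"twist":[0,0,0]},{"gripper":0,"travel":[40,-27,0],"twist":[0,0,0]},{"gripper":0,"travel":[38,-26,0],"twist":[0,0,0]},{"gripper":0,"travel":[20,-14,0],"twist":[0,0,0]},{"gripper":0,"travel":[0,0,0],"twist":[0,0,-0.11]},{"gripper":0,"travel":[0,0,0],"twist":[0,0,-0.11]},{"gripper":0,"travel":[0,0,0],"twist":[0,0,-0.107]},{"gripper":0,"travel":[0,0,0],"twist":[0,0,0]}]'
python3 -c "
from h import *
to([.512,-.039,.018],[180,0,93.9])"
```

```text
time: 16.23
ee_pos: [0.5112, -0.0383, 0.2288]
tcp_rot: [-179.8, 0.0, 93.9]
wrist_force: [0.3, 0.4, -6.5]
opening: 0.0526
grasp_force: 107.9
t 16.23 pos [ 0.5112 -0.0383  0.2288] rot [-1.7982e+02  1.0000e-02  9.3860e+01] open 0.0526 F [ 0.3  0.4 -6.5] q [-4. -0.  5. 95. -0. 82.]
travel [ -0.8   1.4 210.8] twist [-0.003  0.    -0.001]
```

```bash
python3 -m crank '[{"gripper":0,"travel":[-1,1,25],"twist":[0,0,0]},{"gripper":0,"travel":[0,0,40],"twist":[0,0,0]},{"gripper":0,"travel":[0,0,40],"twist":[0,0,0]},{"gripper":0,"travel":[0,0,40],"twist":[0,0,0]},{"gripper":0,"travel":[0,0,35],"twist":[0,0,0]},{"gripper":0,"travel":[0,0,15],"twist":[0,0,0]},{"gripper":0,"travel":[0,0,5],"twist":[0,0,0]},{"gripper":0,"travel":[0,0,4],"twist":[0,0,0]},{"gripper":0,"travel":[0,0,3],"twist":[0,0,0]},{"gripper":0,"travel":[0,0,0],"twist":[0,0,0]}]'
python3 -c "
from h import *
to([.512,-.039,.018],[180,0,93.9])"
```

```text
time: 17.48
ee_pos: [0.513, -0.0394, 0.0238]
tcp_rot: [-180.0, 0.0, 93.9]
wrist_force: [0.2, -0.1, -7.7]
opening: 0.0526
grasp_force: 107.5
t 17.48 pos [ 0.513  -0.0394  0.0238] rot [-1.7999e+02  3.0000e-02  9.3890e+01] open 0.0526 F [ 0.2 -0.1 -7.7] q [ -4.   1. -17.  72.  -0.  82.]
travel [ 0.5 -1.   5.8] twist [-0.  0. -0.]
```

```bash
python3 -m crank '[{"gripper":0,"travel":[0,0,2],"twist":[0,0,0]},{"gripper":0,"travel":[0,0,2],"twist":[0,0,0]},{"gripper":0,"travel":[0,0,2],"twist":[0,0,0]},{"gripper":0,"travel":[0,0,0],"twist":[0,0,0]},{"gripper":0,"travel":[0,0,0],"twist":[0,0,0]}]'
```

```text
time: 18.1
ee_pos: [0.5128, -0.0393, 0.0179]
tcp_rot: [-180.0, 0.0, 93.9]
wrist_force: [-4.9, -0.7, 2.5]
opening: 0.0526
grasp_force: 108.8
```

```bash
python3 -m crank '[{"gripper":75,"travel":[0,0,0],"twist":[0,0,0]},{"gripper":75,"travel":[0,0,0],"twist":[0,0,0]},{"gripper":75,"travel":[0,0,0],"twist":[0,0,0]},{"gripper":75,"travel":[0,0,-20],"twist":[0,0,0]},{"gripper":75,"travel":[0,0,-45],"twist":[0,0,0]},{"gripper":75,"travel":[0,0,-55],"twist":[0,0,0]},{"gripper":75,"travel":[0,0,-50],"twist":[0,0,0]},{"gripper":75,"travel":[0,0,-30],"twist":[0,0,-0.113]},{"gripper":75,"travel":[0,0,0],"twist":[0,0,0]}]'
python3 -c "
from h import *
to([.6363,.196,.2],[180,0,100.4])"
```

```text
time: 19.23
ee_pos: [0.5141, -0.0393, 0.22]
tcp_rot: [179.8, 0.1, 100.4]
wrist_force: [-0.2, 0.1, -1.3]
opening: 0.0749
grasp_force: 0.0
t 19.23 pos [ 0.5141 -0.0393  0.22  ] rot [1.7979e+02 8.0000e-02 1.0042e+02] open 0.0749 F [-0.2  0.1 -1.3] q [-4. -0.  3. 93. -0. 75.]
travel [209.4 162.7  20.3] twist [0.004 0.001 0.   ]
```

```bash
python3 -m crank '[{"gripper":75,"travel":[22,17,0],"twist":[0,0,0]},{"gripper":75,"travel":[45,35,0],"twist":[0,0,0]},{"gripper":75,"travel":[45,35,0],"twist":[0,0,0]},{"gripper":75,"travel":[45,35,0],"twist":[0,0,0]},{"gripper":75,"travel":[40,31,10],"twist":[0,0,0]},{"gripper":75,"travel":[12,10,10],"twist":[0,0,0]},{"gripper":75,"travel":[0,0,0],"twist":[0,0,0]}]'
python3 - <<'E'
from h import *
c=bot.calibration("wrist");im=bot.camera("wrist");to([.6363,.196,.011],[180,0,100.4])
cv2.imwrite("pics/w4.png",cv2.resize(im[:,:,::-1],(800,600)))
import pickle;pickle.dump(c,open("w4.pkl","wb"))
E
```

```text
time: 20.1
ee_pos: [0.6351, 0.196, 0.1947]
tcp_rot: [-179.7, 0.0, 100.4]
wrist_force: [0.3, -0.7, -0.4]
opening: 0.075
grasp_force: 0.0
t 20.15 pos [0.6351 0.1951 0.196 ] rot [-1.7982e+02  5.0000e-02  1.0035e+02] open 0.0751 F [-1.1 -1.1  0.2] q [17. 21. 25. 94. -0. 97.]
travel [  0.8   1.9 185. ] twist [-0.003  0.001 -0.001]
```

View pics/w4.png

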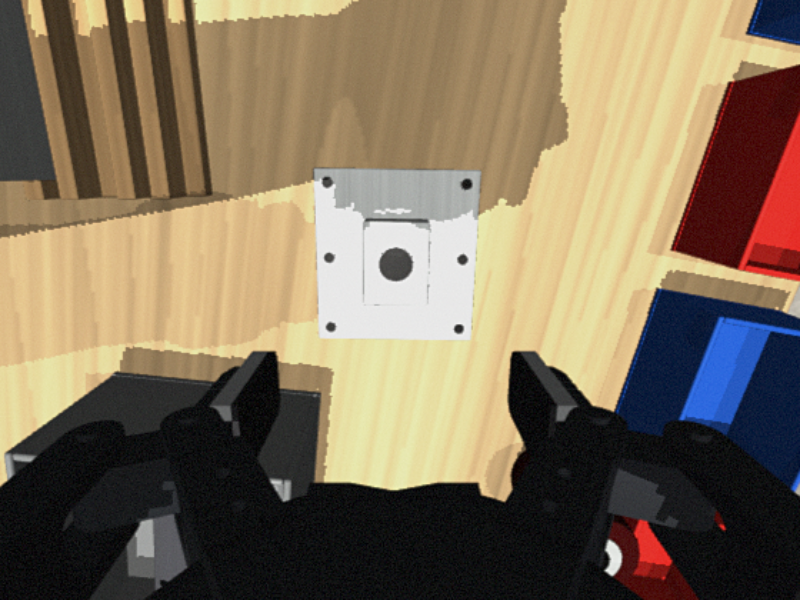

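The cover is flat with its bore at (396,264), its flange corners at (315,169), (480,170), (471,339) and (320,338), and its block between x 364 and 428.

```bash
python3 - <<'E'
from h import *
import pickle;c=pickle.load(open("w4.pkl","rb"))
f=lambda p,z:at("wrist",(p[0]*.7,p[1]*.7),z,c)
print(f((396,264),.03).round(4))
P=np.array([f(p,.008) for p in [(315,169),(480,170),(471,339),(320,338)]]);print(P.mean(0).round(4))
for i in range(4):
    v=P[(i+1)%4]-P[i];print(round(1000*np.hypot(*v[:2])),np.degrees(np.arctan2(v[1],v[0])).round(1))
m=(f((396,264),.03)+P.mean(0))/2
to([m[0],m[1],.011],[180,0,100.4])
E
```

```text
[0.6356 0.1976 0.03  ]
[0.636  0.1975 0.008 ]
118 10.0
129 -79.9
119 -170.0
129 99.5
t 20.15 pos [0.6351 0.1951 0.196 ] rot [-1.7982e+02  5.0000e-02  1.0035e+02] open 0.0751 F [-1.1 -1.1  0.2] q [17. 21. 25. 94. -0. 97.]
travel [  2.4   1.8 185. ] twist [-0.003  0.001 -0.001]
```

```bash
python3 -m crank '[{"gripper":75,"travel":[2,1,35],"twist":[0,0,-0.006]},{"gripper":75,"travel":[0,0,45],"twist":[0,0,0]},{"gripper":75,"travel":[0,0,45],"twist":[0,0,0]},{"gripper":75,"travel":[0,0,35],"twist":[0,0,0]},{"gripper":75,"travel":[0,0,16],"twist":[0,0,0]},{"gripper":75,"travel":[0,0,0],"twist":[0,0,0]},{"gripper":75,"travel":[0,0,0],"twist":[0,0,0]}]'
python3 -c "
from h import *
to([.6358,.1975,.011],[180,0,100])"
```

```text
time: 21.02
ee_pos: [0.6371, 0.1977, 0.0234]
tcp_rot: [179.9, -0.0, 100.7]
wrist_force: [0.6, 0.6, 0.0]
opening: 0.0752
grasp_force: 0.0
t 21.02 pos [0.6371 0.1977 0.0234] rot [179.89  -0.   100.69] open 0.0752 F [0.6 0.6 0. ] q [17. 22.  7. 75. -0. 97.]
travel [ 0.1 -1.3 12.4] twist [ 0.002 -0.     0.012]
```

```bash
python3 -m crank '[{"gripper":75,"travel":[0,-1,8],"twist":[0,0,0.012]},{"gripper":75,"travel":[0,0,5],"twist":[0,0,0]},{"gripper":75,"travel":[0,0,0],"twist":[0,0,0]},{"gripper":0,"travel":[0,0,0],"twist":[0,0,0]},{"gripper":0,"travel":[0,0,0],"twist":[0,0,0]},{"gripper":0,"travel":[0,0,0],"twist":[0,0,0]},{"gripper":0,"travel":[0,0,0],"twist":[0,0,0]}]' 80
python3 -m crank '[{"gripper":0,"travel":[0,0,-8],"twist":[0,0,0]},{"gripper":0,"travel":[0,0,-20],"twist":[0,0,0]},{"gripper":0,"travel":[0,0,-35],"twist":[0,0,0]},{"gripper":0,"travel":[0,0,-45],"twist":[0,0,0]},{"gripper":0,"travel":[0,0,-50],"twist":[0,0,0]},{"gripper":0,"travel":[0,0,-45],"twist":[0,0,0]},{"gripper":0,"travel":[0,0,-20],"twist":[0,0,0]},{"gripper":0,"travel":[0,0,0],"twist":[0,0,0]}]'
python3 -c "
from h import *
to([.5128,-.0393,.22],[180,0,93.9])"
```

```text
time: 21.9
ee_pos: [0.6355, 0.1977, 0.0088]
tcp_rot: [180.0, 0.0, 100.0]
wrist_force: [0.9, 0.7, 4.4]
opening: 0.0443
grasp_force: 84.3
time: 22.9
ee_pos: [0.6358, 0.1978, 0.2339]
tcp_rot: [179.8, -0.0, 100.0]
wrist_force: [0.2, 0.6, -4.2]
opening: 0.0444
grasp_force: 83.6
t 22.90 pos [0.6358 0.1978 0.2339] rot [ 1.7983e+02 -1.0000e-02  1.0003e+02] open 0.0444 F [ 0.2  0.6 -4.2] q [17. 22. 31. 98. -0. 97.]
travel [-212.  -162.4   13.4] twist [ 0.003 -0.     0.107]
```

```bash
python3 -m crank '[{"gripper":0,"travel":[-22,-17,0],"twist":[0,0,0]},{"gripper":0,"travel":[-40,-31,0],"twist":[0,0,0]},{"gripper":0,"travel":[-44,-33,0],"twist":[0,0,0]},{"gripper":0,"travel":[-44,-33,0],"twist":[0,0,0]},{"gripper":0,"travel":[-40,-31,0],"twist":[0,0,0]},{"gripper":0,"travel":[-22,-17,0],"twist":[0,0,0]},{"gripper":0,"travel":[0,0,0],"twist":[0,0,0.107]},{"gripper":0,"travel":[0,0,0],"twist":[0,0,0]}]'
python3 -c "
from h import *
to([.5128,-.0393,.0588],[180,0,93.9])"
```

```text
time: 23.9
ee_pos: [0.5121, -0.0396, 0.2305]
tcp_rot: [-179.9, 0.0, 93.9]
wrist_force: [0.6, 0.1, -4.0]
opening: 0.0445
grasp_force: 83.4
t 23.90 pos [ 0.5121 -0.0396  0.2305] rot [-1.7988e+02  1.0000e-02  9.3890e+01] open 0.0445 F [ 0.6  0.1 -4. ] q [-4.  0.  5. 95. -0. 82.]
travel [  0.3   1.1 171.7] twist [-0.002  0.    -0.   ]
```

```bash
python3 -m crank '[{"gripper":0,"travel":[0,1,25],"twist":[0,0,0]},{"gripper":0,"travel":[0,0,40],"twist":[0,0,0]},{"gripper":0,"travel":[0,0,40],"twist":[0,0,0]},{"gripper":0,"travel":[0,0,35],"twist":[0,0,0]},{"gripper":0,"travel":[0,0,15],"twist":[0,0,0]},{"gripper":0,"travel":[0,0,5],"twist":[0,0,0]},{"gripper":0,"travel":[0,0,3],"twist":[0,0,0]},{"gripper":0,"travel":[0,0,0],"twist":[0,0,0]},{"gripper":0,"travel":[0,0,0],"twist":[0,0,0]}]'
```

```text
time: 25.02
ee_pos: [0.514, -0.0394, 0.0692]
tcp_rot: [180.0, 0.0, 93.9]
wrist_force: [-0.1, 0.4, -1.9]
opening: 0.0441
grasp_force: 83.2
```

```bash
python3 -m crank '[{"gripper":0,"travel":[0,0,3],"twist":[0,0,0]},{"gripper":0,"travel":[0,0,3],"twist":[0,0,0]},{"gripper":0,"travel":[0,0,2],"twist":[0,0,0]},{"gripper":0,"travel":[0,0,2],"twist":[0,0,0]},{"gripper":0,"travel":[0,0,0],"twist":[0,0,0]},{"gripper":0,"travel":[0,0,0],"twist":[0,0,0]}]'
```

```text
time: 25.78
ee_pos: [0.5135, -0.0393, 0.0588]
tcp_rot: [-180.0, 0.0, 93.9]
wrist_force: [-3.4, -0.4, 4.1]
opening: 0.0444
grasp_force: 84.1
```

```bash
python3 -m crank '[{"gripper":70,"travel":[0,0,0],"twist":[0,0,0]},{"gripper":70,"travel":[0,0,0],"twist":[0,0,0]},{"gripper":70,"travel":[0,0,0],"twist":[0,0,0]},{"gripper":70,"travel":[0,0,-15],"twist":[0,0,0]},{"gripper":70,"travel":[0,0,-40],"twist":[0,0,0]},{"gripper":85,"travel":[0,0,-50],"twist":[0,0,0]},{"gripper":85,"travel":[0,0,-40],"twist":[0,0,0]},{"gripper":85,"travel":[0,0,-15],"twist":[0,0,0.094]},{"gripper":85,"travel":[0,0,0],"twist":[0,0,0]}]'
python3 -c "
from h import *
to([.469,-.371,.2],[180,0,88.5])"
```

```text
time: 26.9
ee_pos: [0.5143, -0.0393, 0.2205]
tcp_rot: [179.9, 0.0, 88.5]
wrist_force: [0.0, 0.3, -1.1]
opening: 0.0851
grasp_force: 0.0
t 26.90 pos [ 0.5143 -0.0393  0.2205] rot [1.7986e+02 4.0000e-02 8.8540e+01] open 0.0851 F [ 0.   0.3 -1.1] q [-4. -0.  4. 94. -0. 87.]
travel [-332.7  -36.9   20.6] twist [0.002 0.001 0.001]
```

```bash
python3 -m crank '[{"gripper":85,"travel":[-25,-3,0],"twist":[0,0,0]},{"gripper":85,"travel":[-47,-5,0],"twist":[0,0,0]},{"gripper":85,"travel":[-52,-6,0],"twist":[0,0,0]},{"gripper":85,"travel":[-52,-6,0],"twist":[0,0,0]},{"gripper":85,"travel":[-52,-6,0],"twist":[0,0,0]},{"gripper":85,"travel":[-52,-6,5],"twist":[0,0,0]},{"gripper":85,"travel":[-40,-4,5],"twist":[0,0,0]},{"gripper":85,"travel":[-12,-1,10],"twist":[0,0,0]},{"gripper":85,"travel":[0,0,0],"twist":[0,0,0]}]'
python3 - <<'E'
from h import *
c=bot.calibration("wrist");im=bot.camera("wrist");to([.469,-.371,.012],[180,0,88.5])
cv2.imwrite("pics/w5.png",im[:,:,::-1])
import pickle;pickle.dump(c,open("w5.pkl","wb"))
g=im.max(2); m=((g<60)*255).astype(np.uint8)
u=proj("wrist",[[.469,-.371,.024]],c)[0]; print("expect",u)
n,l,s,ce=cv2.connectedComponentsWithStats(m)
for i in range(1,n):
    if s[i,4]>1500:
        r=cv2.minAreaRect(np.argwhere(l==i)[:,::-1].astype(np.float32)); P=np.array([at("wrist",p,.024,c)[:2] for p in cv2.boxPoints(r)])
        v=P-np.roll(P,1,0); print(s[i],P.mean(0).round(4),[(round(1000*np.hypot(*a)),round(np.degrees(np.arctan2(a[1],a[0])),1)) for a in v])
E
```

```text
time: 28.02
ee_pos: [0.4674, -0.37, 0.1968]
tcp_rot: [-179.8, -0.1, 88.5]
wrist_force: [0.0, 0.9, 0.8]
opening: 0.0849
grasp_force: 0.0
t 28.07 pos [ 0.4678 -0.3694  0.1978] rot [-1.7988e+02 -5.0000e-02  8.8560e+01] open 0.0849 F [0.2 0.1 0.7] q [-38.  11.  13.  92.  -0.  53.]
travel [ -1.7   1.6 185.8] twist [-0.002 -0.001  0.001]
expect [277.70648905 185.84723087]
[   38    58   144   174 15461] [ 0.3035 -0.3308] [(166, np.float64(96.0)), (98, np.float64(13.6)), (161, np.float64(-79.2)), (112, np.float64(-164.2))]
[ 248  132   60  103 2076] [ 0.4688 -0.3703] [(63, np.float64(178.5)), (107, np.float64(87.2)), (58, np.float64(-1.5)), (107, np.float64(-90.0))]
[    0   250   560   170 55280] [ 0.4655 -0.5593] [(241, np.float64(75.7)), (610, np.float64(-1.5)), (239, np.float64(-78.4)), (717, np.float64(178.6))]
```

```bash
python3 -m crank '[{"gripper":85,"travel":[-1,1,35],"twist":[0,0,0]},{"gripper":85,"travel":[0,0,45],"twist":[0,0,0]},{"gripper":85,"travel":[0,0,45],"twist":[0,0,0]},{"gripper":85,"travel":[0,0,35],"twist":[0,0,0]},{"gripper":85,"travel":[0,0,12],"twist":[0,0,0]},{"gripper":85,"travel":[0,0,8],"twist":[0,0,0]},{"gripper":85,"travel":[0,0,0],"twist":[0,0,0]},{"gripper":85,"travel":[0,0,0],"twist":[0,0,0]}]'
```

```text
time: 29.08
ee_pos: [0.4695, -0.3717, 0.02]
tcp_rot: [180.0, 0.1, 88.5]
wrist_force: [0.2, 0.1, 1.6]
opening: 0.0852
grasp_force: 0.0
```

```bash
python3 -m crank '[{"gripper":85,"travel":[0,0,8],"twist":[0,0,0]},{"gripper":85,"travel":[0,0,2],"twist":[0,0,0]},{"gripper":0,"travel":[0,0,0],"twist":[0,0,0]},{"gripper":0,"travel":[0,0,0],"twist":[0,0,0]},{"gripper":0,"travel":[0,0,0],"twist":[0,0,0]},{"gripper":0,"travel":[0,0,0],"twist":[0,0,0]},{"gripper":0,"travel":[0,0,0],"twist":[0,0,0]}]' 25
python3 -m crank '[{"gripper":0,"travel":[0,0,-8],"twist":[0,0,0]},{"gripper":0,"travel":[0,0,-20],"twist":[0,0,0]},{"gripper":0,"travel":[0,0,-35],"twist":[0,0,0]},{"gripper":0,"travel":[0,0,-45],"twist":[0,0,0]},{"gripper":0,"travel":[0,0,-50],"twist":[0,0,0]},{"gripper":0,"travel":[0,0,-45],"twist":[0,0,0]},{"gripper":0,"travel":[0,0,-20],"twist":[0,0,0]},{"gripper":0,"travel":[0,0,0],"twist":[0,0,0]}]'
python3 -c "
from h import *
to([.5135,-.0393,.22],[180,0,93.9])"
```

```text
time: 29.95
ee_pos: [0.469, -0.3714, 0.0087]
tcp_rot: [-180.0, 0.0, 88.5]
wrist_force: [0.0, 0.4, 2.1]
opening: 0.0591
grasp_force: 27.8
time: 30.95
ee_pos: [0.4696, -0.3716, 0.2335]
tcp_rot: [179.9, 0.1, 88.5]
wrist_force: [-0.4, 0.2, -1.7]
opening: 0.0593
grasp_force: 27.7
t 30.95 pos [ 0.4696 -0.3716  0.2335] rot [1.7989e+02 1.4000e-01 8.8520e+01] open 0.0593 F [-0.4  0.2 -1.7] q [-38.  12.  18.  96.  -0.  53.]
travel [333.3  35.3  12.8] twist [ 0.002  0.002 -0.094]
```

Cap held. It should be placed at TCP z ≈ 0.0087 + 0.080 = 0.0887.

```bash
python3 -m crank '[{"gripper":0,"travel":[25,3,0],"twist":[0,0,0]},{"gripper":0,"travel":[47,5,0],"twist":[0,0,0]},{"gripper":0,"travel":[52,5,0],"twist":[0,0,0]},{"gripper":0,"travel":[52,6,0],"twist":[0,0,0]},{"gripper":0,"travel":[52,6,0],"twist":[0,0,0]},{"gripper":0,"travel":[52,5,0],"twist":[0,0,0]},{"gripper":0,"travel":[40,4,0],"twist":[0,0,0]},{"gripper":0,"travel":[13,1,0],"twist":[0,0,0]},{"gripper":0,"travel":[0,0,0],"twist":[0,0,-0.094]},{"gripper":0,"travel":[0,0,0],"twist":[0,0,0]}]'
python3 -c "
from h import *
to([.5135,-.0393,.0887],[180,0,93.9])"
```

```text
time: 32.2
ee_pos: [0.5122, -0.0391, 0.2306]
tcp_rot: [-179.9, 0.0, 93.9]
wrist_force: [-0.2, -0.9, -0.2]
opening: 0.0592
grasp_force: 27.6
t 32.20 pos [ 0.5122 -0.0391  0.2306] rot [-1.7988e+02  2.0000e-02  9.3890e+01] open 0.0592 F [-0.2 -0.9 -0.2] q [-4.  0.  5. 95. -0. 82.]
travel [ -0.3   1.6 141.9] twist [-0.002  0.    -0.   ]
```

```bash
python3 -m crank '[{"gripper":0,"travel":[0,0,25],"twist":[0,0,0]},{"gripper":0,"travel":[0,0,40],"twist":[0,0,0]},{"gripper":0,"travel":[0,0,35],"twist":[0,0,0]},{"gripper":0,"travel":[0,0,22],"twist":[0,0,0]},{"gripper":0,"travel":[0,0,10],"twist":[0,0,0]},{"gripper":0,"travel":[0,0,3],"twist":[0,0,0]},{"gripper":0,"travel":[0,0,0],"twist":[0,0,0]},{"gripper":0,"travel":[0,0,0],"twist":[0,0,0]}]'
```

```text
time: 33.2
ee_pos: [0.513, -0.0394, 0.0973]
tcp_rot: [180.0, 0.0, 93.9]
wrist_force: [-0.0, 0.6, -0.5]
opening: 0.0593
grasp_force: 27.6
```

```bash
python3 -m crank '[{"gripper":0,"travel":[0,0,3],"twist":[0,0,0]},{"gripper":0,"travel":[0,0,2],"twist":[0,0,0]},{"gripper":0,"travel":[0,0,2],"twist":[0,0,0]},{"gripper":0,"travel":[0,0,1],"twist":[0,0,0]},{"gripper":0,"travel":[0,0,0],"twist":[0,0,0]},{"gripper":0,"travel":[0,0,0],"twist":[0,0,0]}]'
```

```text
time: 33.95
ee_pos: [0.5125, -0.0393, 0.0887]
tcp_rot: [-180.0, 0.0, 93.9]
wrist_force: [-3.2, 0.4, 5.6]
opening: 0.0591
grasp_force: 28.1
```

Contact came at the expected height. Next: release, rise and move aside to look.

```bash
python3 -m crank '[{"gripper":80,"travel":[0,0,0],"twist":[0,0,0]},{"gripper":80,"travel":[0,0,0],"twist":[0,0,0]},{"gripper":80,"travel":[0,0,0],"twist":[0,0,0]},{"gripper":80,"travel":[0,0,-12],"twist":[0,0,0]},{"gripper":80,"travel":[0,0,-30],"twist":[0,0,0]},{"gripper":80,"travel":[0,0,-50],"twist":[0,0,0]},{"gripper":80,"travel":[0,0,-50],"twist":[0,0,0]},{"gripper":80,"travel":[0,-40,-10],"twist":[0,0,0]},{"gripper":80,"travel":[0,-55,0],"twist":[0,0,0]},{"gripper":80,"travel":[0,-40,0],"twist":[0,0,0]},{"gripper":80,"travel":[0,0,0],"twist":[0,0,0]}]'
python3 - <<'E'
from h import *
a=bot.camera("top");b=bot.camera("scene")
z=lambda i,x,y:cv2.resize(i[y:y+150,x:x+100,::-1],(400,600),interpolation=cv2.INTER_CUBIC)
cv2.imwrite("pics/end.png",np.hstack([z(a,225,170),z(b,225,125)]))
E
```

```text
time: 35.33
ee_pos: [0.3764, -0.0485, 0.2423]
tcp_rot: [179.9, 0.1, 93.9]
wrist_force: [-0.0, 0.4, 0.5]
opening: 0.08
grasp_force: 0.0
```

View pics/end.png

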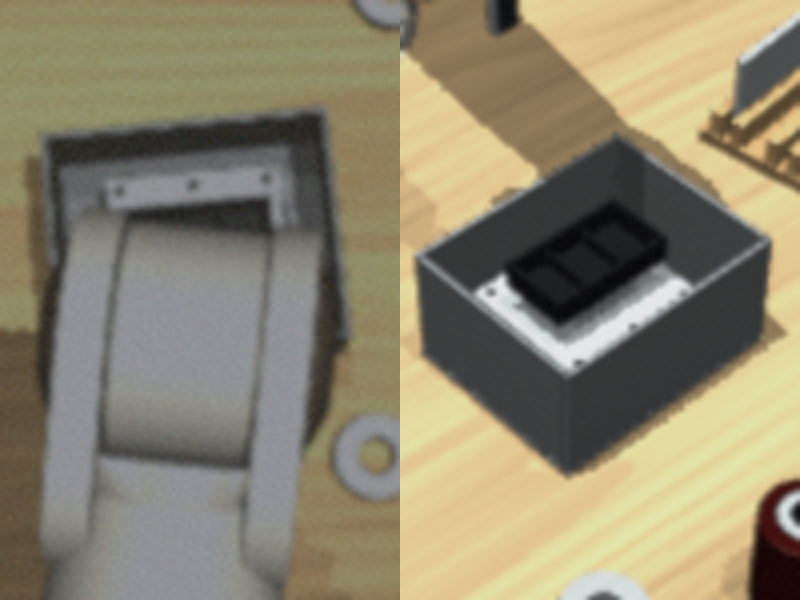

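The scene view shows the cap level on the cover's block at (585,262), with the cover flat beneath it inside the tote and the robot clear.

```bash
python3 -c "
from workcell import bot
print(bot.job_done())"
```

```text
the job is handed in; nothing more can be done
None
```

The kit is packed and handed in at about 35 s: casting on the tote's floor, cover flat on it with the block up, cap level on the block, all released. The hand-in call returned no verdict.

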